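# Pack taper wedges head to tail in the tilted scrap hopper

### The job

One gold taper wedge already lies in the tipped grey hopper: pack the other three in beside it, webs up and alternately head to tail, closing them up so that all four lie flat on the hopper floor inside its walls and fill it. Leave the hopper tipped as it is and do not shift the other scrap on the table.

Things in the scene. Friction and masses are not known exactly. Their poses are not given: they have to be found in the camera images.
- wedge1: gold aluminium taper wedge (1 of 4 alike), flat on the table, 90 long, 22 high, about 0.27 kg. Own frame, mm: tail face x=-48, 32 wide (y -22..10); head face x=42, 56 wide (y -22..34); side y=-22 straight, other side tapers. Gripping web on top 46 long, 10 thick (x +-23, y +-5), z 22 to 50. Dark bolt hole in a bright ring on the head. Origin: underside below web middle; x to the wide head, z up.
- wedge2: gold aluminium taper wedge (1 of 4 alike), flat on the table, 90 long, 22 high, about 0.27 kg. Own frame, mm: tail face x=-48, 32 wide (y -22..10); head face x=42, 56 wide (y -22..34); side y=-22 straight, other side tapers. Gripping web on top 46 long, 10 thick (x +-23, y +-5), z 22 to 50. Dark bolt hole in a bright ring on the head. Origin: underside below web middle; x to the wide head, z up.
- wedge3: gold aluminium taper wedge (1 of 4 alike), flat on the table, 90 long, 22 high, about 0.27 kg. Own frame, mm: tail face x=-48, 32 wide (y -22..10); head face x=42, 56 wide (y -22..34); side y=-22 straight, other side tapers. Gripping web on top 46 long, 10 thick (x +-23, y +-5), z 22 to 50. Dark bolt hole in a bright ring on the head. Origin: underside below web middle; x to the wide head, z up.
- wedge4: gold aluminium taper wedge (1 of 4 alike), lying loose in the hopper, 90 long, 22 high, about 0.27 kg. Own frame, mm: tail face x=-48, 32 wide (y -22..10); head face x=42, 56 wide (y -22..34); side y=-22 straight, other side tapers. Gripping web on top 46 long, 10 thick (x +-23, y +-5), z 22 to 50. Dark bolt hole in a bright ring on the head. Origin: underside below web middle; x to the wide head, z up.
- hopper_floor (a point): middle of the upper face of the tilted floor in the grey steel hopper, a plain rectangle 97 (x) by 180 (y) mm; x up the slope, away from the robot side, y to the left, z square out of the floor. Walls rise square 12 mm, then flare outwards: sides 26 deg above the floor plane for 26 mm, front (low) 29 deg for 30, back 46 deg for 45. The pivot axis is 10 mm under this point, 105 mm over the table.
- hopper_back (a point): top of the hopper's square back wall: x=48.5, y=0, z=12 mm in the hopper_floor frame. The floor slopes 30 deg down to the robot side; the clamped pivots hold against about 4 N m. wedge4 lies near the left wall, straight side to it, head down, but a few mm off it. Packed alternately and closed up, four wedges take 90 x 176 mm, webs 44 mm apart. Dry metal: a wedge stays where it is let go.
- stand: fixed stand of the tilting bin: base plate 190 x 296, 8 thick; two upright cheeks at y=-+129 to 137, 70 wide, their round tops 128 mm over the table, with clamp knobs outside reaching y=-+154. Origin: centre of the underside, below the pivot axis; x away from the robot side, y left along the pivots, z up.
- rotor_disc: bystander: cracked black carbon rotor disc, 170 dia., 22 high at the hub, lying flat; origin under its centre
- bracket: bystander: bent aluminium bracket, foot 60 x 40, 52 high; origin under the foot's centre
- spacer: bystander: scuffed blue anodized spacer tube, 42 dia., 32 high, upright; origin under its centre
- slip_ring: bystander: tarnished copper slip ring, 64 dia., 12 high, flat; origin under its centre
- bearing: bystander: steel bearing ring, 52 dia., 14 high, flat; origin under its centre
- wrench: bystander: steel wrench, 170 long, lying flat; origin under its middle
Not all that is in view belongs to the job. Leave any blue or purple look-alike of the wedge1 alone.

How it is judged:
By the outcome, as a careful person would: the job done as asked, in the order asked, and still so for the second after the job is handed in, with the robot touching nothing.
It also fails if it takes over 72 s, if anything falls off the work surface, if the arm or the gripper's body presses on something with over 40 N, if the wrist force passes 120 N, or if a joint passes its speed limit or range.

### The arm

A 6-joint arm with a two-finger parallel gripper is mounted at the origin on the work surface. World frame = base frame: x ahead of the robot, y to its left, z up, the work surface at z = 0. Lengths are in m, angles in rad, forces in N, time in s.
With the tool pointing down it reaches from about 0.35 to 0.85 m from the base axis. Payload 8.1 kg.
Tool frame: the origin (TCP) lies at the very end of the fingers, on their centre line; the grasp point (between the pads) lies 19 mm behind it (robot.pinch_z is the distance from the TCP to the grasp point, in m); x points along the fingers, z is the direction in which the jaws open and shut, and the axes are right-handed (so a half turn about x gives the same grasp; the last joint's range is limited). The gripper opens to 93 mm and grips with 3 to 60 N. Pads are 15 mm wide; open, the fingers measure 128 mm over their backs; the gripper's body (75 mm by 188 mm) begins 65 mm behind the grasp point.
Start: joints at [-1.201, 0.13, 1.488, -0, 1.523, -0.085], TCP at [0.264, -0.539, 0.219] pointing down, gripper open.
Joint ranges: [-2.96, 2.96], [-0.89, 2.26], [0.02, 2.5], [-1.34, 4.48], [0, 2.73], [-2.66, 2.66]. Speed limits (rad/s): [2.39, 2.39, 2.79, 3.14, 3.14, 3.14].

### API

Orientations are given as a rotation vector (axis times angle).
In Python, from plant import robot, optics, ticket gives the robot as it stands.
- The arm moves only by the tool jog_arm, never from a script. Its argument "targets" is a list of rows, each a list of 7 numbers: the shift along the tool's x, y, z in cm, then the turn, a rotation vector about the tool's x, y, z in degrees, then the closure, from 0 (fully open) to 1 (shut). In form: [[dx, dy, dz, ax, ay, az, grip], ...]. A call has 1 to 5 rows; each row is the pose to reach, as a shift and turn from the pose measured when the call began, along the tool's axes at that moment; what a row does not reach only later rows make up. A row lasts 1/8 s, in which the tool goes at most 62.5 mm and 10.7 degrees, less where a joint would pass 70% of its speed; a pose out of reach is approached as far as the arm can. A call with a gripper value outside its range is refused whole. The fingers move at their own pace and stop on an object; "squeeze" is the grip in N (left out, the last holds). Time passes only in rows, so rows that repeat a pose let the fingers close. It gives the time, the measured TCP pose, the force and the opening at its end, in the units of the state.
- robot.read_state(): the state, without advancing time (a new reading comes with each control period).
- optics.read_camera(name): name is "scene" or "top" or "wrist"; returns a dict with "frame" (384x512x3 uint8, red, green, blue), "vertical_fov" (degrees; the focal length in pixels is half the picture's height over the tangent of half this angle, whatever the lens; pixels are square), "cx", "cy" (the principal point, pixels), "R" (3x3) and "t" (3): a world point X has camera coordinates R X + t. Camera axes: x right, y down, z forward; pixel columns grow to the right and rows downward; lengths in m; the calibration is good to about 2 mm. A picture is of the moment at which its call begins. There is no depth.
- ticket.close_job(): hands the job in, once; it reports no verdict.
The state is a dict: "t": time; "q": joint angles; "dq": joint speeds; "joint_torque": joint torques, N m; "tool_pos": TCP position; "orientation": TCP orientation; "force": force on the tool from outside, world axes, zero at the start; "wrist_torque": the same for the moment, N m; "opening": finger opening in m.
Only numpy, scipy, OpenCV 4.12 (cv2) and the standard library are available. Lean on these libraries where they do the work, as an engineer would, in place of code of your own. Each camera call takes 0.05 s, during which the arm holds its last target.

## Working session

There is one attempt and no reset: what is moved stays moved. The work goes in short steps, Python scripts to look and compute and a tool call to move; the robot and the scene stay as the last step left them, time stands still between calls to the robot, and variables do not carry over. Pictures are saved under pics/ and viewed, and the job is handed in when it is done.

Besides the shell and the picture viewer there is one more tool, called after ">>>" as name([rows], argument=value, ...), one row to a line, values as JSON. jog_arm: Moves the arm, as the interface text tells. Its arguments: {"type":"object","properties":{"targets":{"type":"array"},"squeeze":{"type":"number"}},"required":["targets"]}

```bash
ls; mkdir -p pics; python3 - <<'E'
from plant import robot, optics
import cv2
print(robot.read_state(), robot.pinch_z)
for n in ["scene","top","wrist"]:
    c=optics.read_camera(n); cv2.imwrite(f"pics/{n}0.png",c["frame"][:,:,::-1]); print(n,c["vertical_fov"],c["cx"],c["cy"],c["R"],c["t"])
E
```

```text
pics
{'t': 0.0, 'q': array([-1.20142601e+00,  1.31135993e-01,  1.48925565e+00, -3.73900492e-05,
        1.52300017e+00, -8.53866481e-02]), 'dq': array([ 0.00062886, -0.00014055, -0.00112489, -0.00023152, -0.0007899 ,
        0.00101499]), 'joint_torque': array([ 7.06952087e-04, -5.59831953e+01, -4.91772723e+01,  7.69860414e-02,
        3.54325015e-02, -1.78552218e-04]), 'tool_pos': array([ 0.26335792, -0.53848912,  0.21761546]), 'orientation': array([ 0.86908968,  1.39216138, -0.86736886]), 'force': array([-1.08097211, -0.8503567 ,  0.61158292]), 'wrist_torque': array([ 0.00203627,  0.00277024, -0.01107232]), 'opening': 0.09282478578779361} 0.0188
scene 48.70637030239629 259.60373825758035 192.62619447379572 [[ 0.57096024  0.82083725 -0.01518602]
 [ 0.61208629 -0.43793848 -0.65845293]
 [-0.54713324  0.36665528 -0.75246869]] [-0.27053038 -0.28657257  1.47691076]
top 50.797381452348276 258.35101435578656 192.04692642789936 [[ 1.27356107e-03 -9.99904422e-01 -1.37668017e-02]
 [-9.96053676e-01 -4.66964517e-05 -8.87528731e-02]
 [ 8.87437475e-02  1.38255056e-02 -9.95958535e-01]] [-0.05573935  0.58748339  1.31126075]
wrist 69.93691801117679 249.2499596610781 191.2165413392367 [[ 0.43964192 -0.89817219 -0.00130242]
 [-0.87011588 -0.42626748  0.24737498]
 [-0.22274051 -0.10762316 -0.96891894]] [-0.59934362 -0.02996876  0.38934083]
```

View pics/scene0.png

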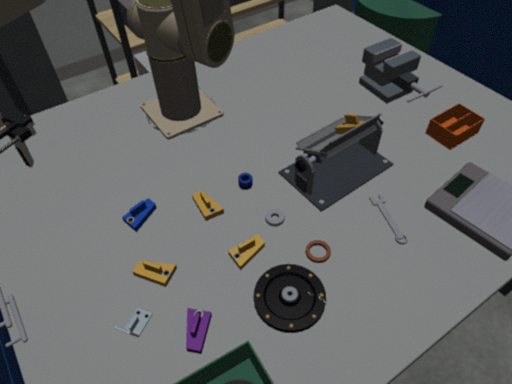

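View pics/top0.png

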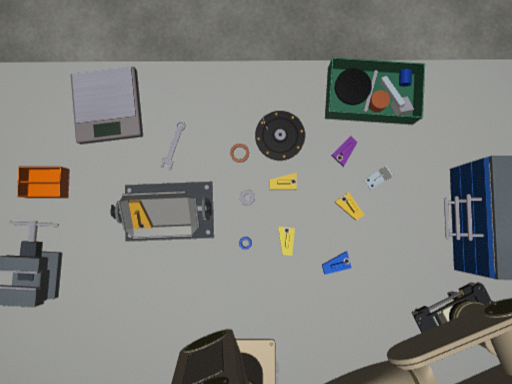

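View pics/wrist0.png

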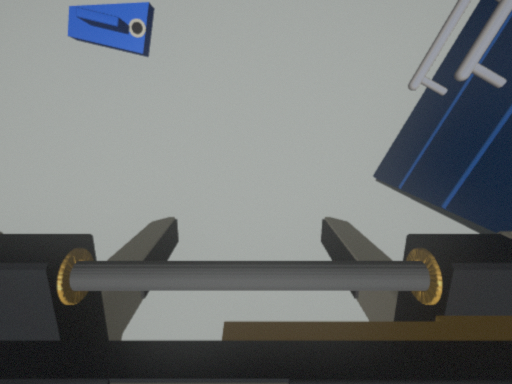

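```bash
cat > h.py <<'E'
import numpy as np, cv2
from scipy.spatial.transform import Rotation as Rt
from plant import robot, optics
def cam(n,save=None):
    c=optics.read_camera(n); c["f"]=192/np.tan(np.radians(c["vertical_fov"]/2))
    if save: cv2.imwrite(f"pics/{save}.png",c["frame"][:,:,::-1])
    return c
def ray(c,uv):
    uv=np.atleast_2d(uv).astype(float)
    d=np.c_[(uv[:,0]-c["cx"])/c["f"],(uv[:,1]-c["cy"])/c["f"],np.ones(len(uv))]@c["R"]
    return -c["R"].T@c["t"], d
def onplane(c,uv,n=(0,0,1),p=(0,0,0)):
    o,d=ray(c,uv); n=np.array(n,float)
    s=((np.array(p)-o)@n)/(d@n); return o+d*s[:,None]
def proj(c,X):
    X=np.atleast_2d(X)@c["R"].T+c["t"]; return X[:,:2]/X[:,2:]*c["f"]+[c["cx"],c["cy"]]
def gold(c):
    h=cv2.cvtColor(c["frame"],cv2.COLOR_RGB2HSV)
    return cv2.inRange(h,(15,120,60),(35,255,255))
E
python3 - <<'E'
from h import *
c=cam("top")
m=gold(c); n,l,s,ce=cv2.connectedComponentsWithStats(m)
for i in range(1,n):
    if s[i,4]>20: print(s[i],ce[i],onplane(c,ce[i],p=(0,0,.022)))
f=c["frame"][:,:,::-1]
cv2.imwrite("pics/a.png",cv2.resize(f[170:255,100:225],None,fx=6,fy=6,interpolation=cv2.INTER_CUBIC))
cv2.imwrite("pics/b.png",cv2.resize(f[160:260,230:370],None,fx=5,fy=5,interpolation=cv2.INTER_CUBIC))
d=cam("scene")["frame"][:,:,::-1]
cv2.imwrite("pics/c.png",cv2.resize(d[100:210,270:400],None,fx=5,fy=5,interpolation=cv2.INTER_CUBIC))
E
```

```text
[270 173  26  16 296] [282.83108108 182.16216216] [[ 0.62080525 -0.13654026  0.022     ]]
[335 193  29  27 332] [350.21084337 206.83433735] [[ 0.53895674 -0.35802581  0.022     ]]
[129 200  23  29 415] [138.48915663 214.4746988 ] [[0.51324112 0.3417248  0.022     ]]
[278 227  17  28 306] [286.31699346 240.61764706] [[ 0.42804089 -0.14716703  0.022     ]]
```

View pics/a.png

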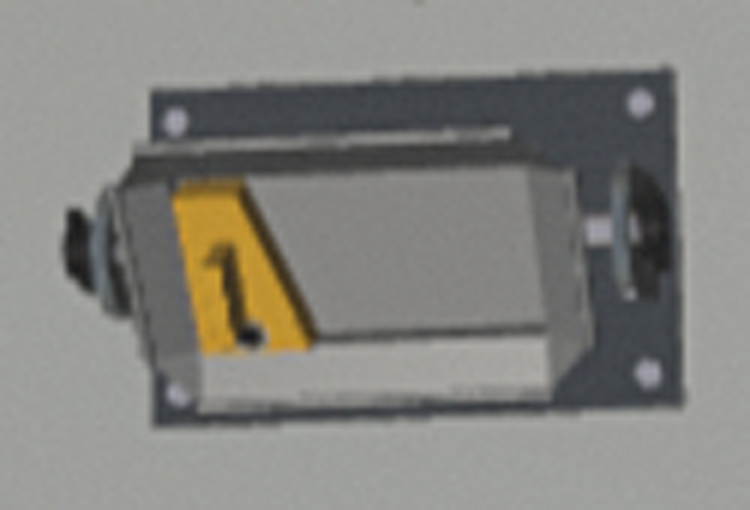

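View pics/b.png

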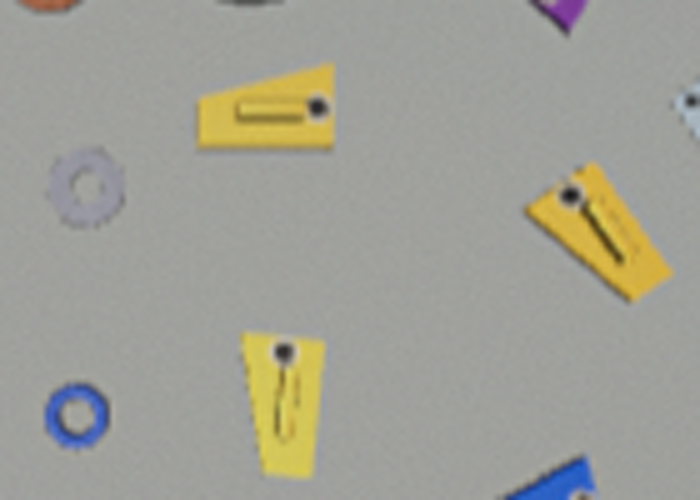

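View pics/c.png

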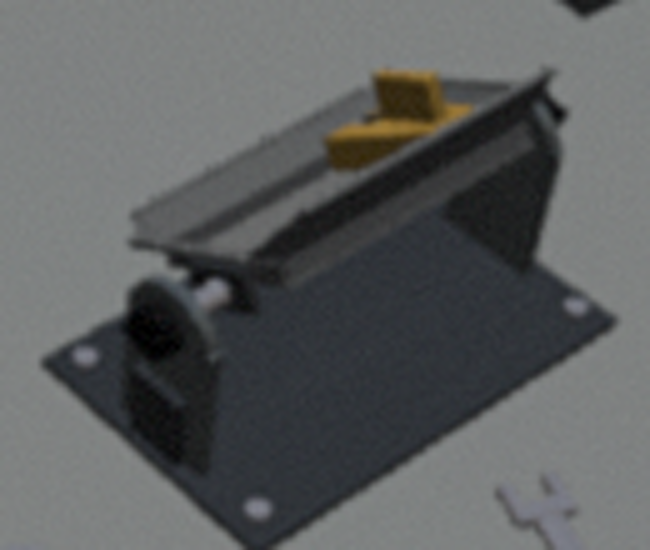

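```bash
python3 - <<'E'
from h import *
c=cam("top")
P=np.array([(152,90),(672,67),(685,405),(152,427)])/6+[100,170]-0.4
X=onplane(c,P,p=(0,0,.008)); print(X, X.mean(0))
print(np.linalg.norm(np.diff(np.r_[X,X[:1]],axis=0),axis=1))
d=X[0]-X[1]+X[3]-X[2]; print(np.degrees(np.arctan2(-d[0],d[1])))
c=cam("wrist"); s=robot.read_state()
T=Rt.from_rotvec(s["orientation"]).as_matrix()
print(T)
C=-c["R"].T@c["t"]; print("cam in tool",T.T@(C-s["tool_pos"]),"R_cam_tool",c["R"]@T)
E
```

```text
[[0.61428484 0.39476017 0.008     ]
 [0.62719185 0.1022351  0.008     ]
 [0.43881378 0.09284788 0.008     ]
 [0.42620934 0.38898696 0.008     ]] [0.52662495 0.24470753 0.008     ]
[0.29280968 0.18861181 0.2964072  0.18816409]
2.4815231283049592
[[-1.63353441e-04  8.98355474e-01  4.39269184e-01]
 [ 4.42657866e-04  4.39269211e-01 -8.98355366e-01]
 [-9.99999889e-01  4.76965190e-05 -4.69420254e-04]]
cam in tool [-1.66061988e-01  6.74848709e-02  3.61835765e-05] R_cam_tool [[-1.84693693e-04  4.14682310e-04  9.99999897e-01]
 [-2.47503929e-01 -9.68886824e-01  3.56067849e-04]
 [ 9.68886872e-01 -2.47503837e-01  2.81582787e-04]]
```

>>> jog_arm([
  [-3,41,-15,0,0,0,0],
  [-3,41,-15,0,0,0,0],
  [-3,41,-15,0,0,0,0],
  [-3,41,-15,0,0,0,0],
  [-3,41,-15,0,0,0,0],
])

```text
t: 0.98
tool_pos: [0.4807, -0.3125, 0.2403]
orientation: [0.868, 1.39, -0.868]
force: [0.1, -0.2, 1.2]
opening: 0.093
```

>>> jog_arm([
  [-1,11.5,-4.5,0,0,0,0.6],
  [-1,11.5,-4.5,0,0,0,0.6],
  [-1,11.5,-4.5,0,0,0,0.6],
])

```text
t: 1.35
tool_pos: [0.5668, -0.2178, 0.2506]
orientation: [0.865, 1.392, -0.863]
force: [-0.8, -0.0, 0.2]
opening: 0.0679
```

```bash
python3 - <<'E'
from h import *
c=cam("wrist","w1"); 
import pickle; pickle.dump(c,open("w1.pkl","wb"))
s=robot.read_state(); print(s["tool_pos"],s["q"],s["opening"])
E
```

```text
[ 0.56543763 -0.21960122  0.25034671] [-4.55044439e-01  1.36664560e-01  1.42393643e+00  1.48819636e-04
  1.58064857e+00  6.57295944e-01] 0.06336543470018426
```

View pics/w1.png

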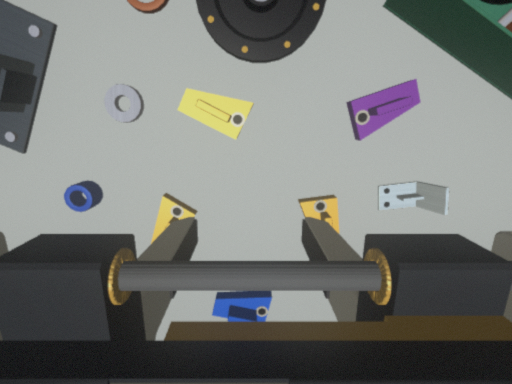

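>>> jog_arm([
  [0,-11,0,0,0,0,0.4],
  [0,-11,0,0,0,0,0.4],
  [0,-11,0,0,0,0,0.4],
])

```text
t: 1.78
tool_pos: [0.4638, -0.2706, 0.2503]
orientation: [0.868, 1.39, -0.869]
force: [0.7, -0.0, 0.3]
opening: 0.0559
```

```bash
python3 - <<'E'
from h import *
c=cam("wrist","w2"); 
import pickle; pickle.dump(c,open("w2.pkl","wb"))
s=robot.read_state(); print(s["tool_pos"],s["dq"],s["opening"])
cv2.imwrite("pics/w2z.png",cv2.resize(c["frame"][40:240,120:400,::-1],None,fx=2.8,fy=2.8,interpolation=cv2.INTER_CUBIC))
E
```

```text
[ 0.46515721 -0.26989868  0.25044327] [ 0.03749753  0.02675561 -0.02952899  0.00968578 -0.00441671  0.01309592] 0.05569866704296679
```

View pics/w2z.png

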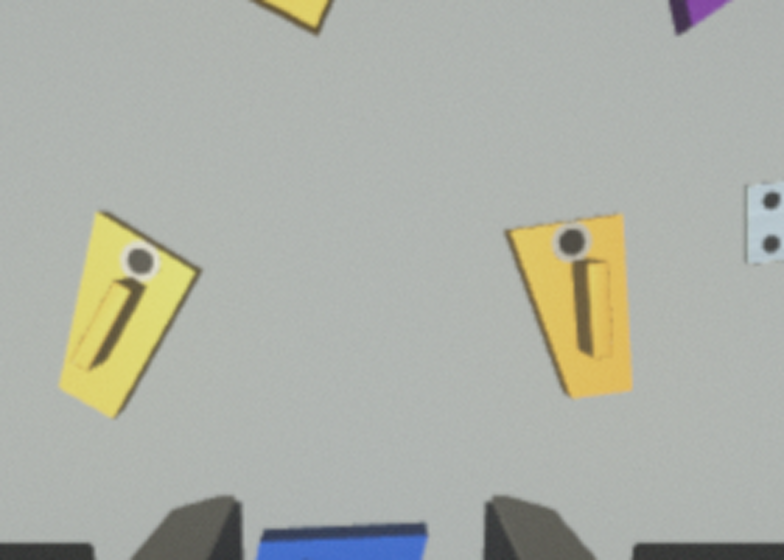

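```bash
cat >> h.py <<'E'
MODEL=np.array([(-48,-22),(-48,10),(42,34),(42,-22)])/1000.
def quads(m,amin=600):
    cs,_=cv2.findContours(m,cv2.RETR_EXTERNAL,cv2.CHAIN_APPROX_NONE)
    out=[]
    for k in cs:
        if cv2.contourArea(k)<amin: continue
        h=cv2.convexHull(k)
        for e in np.arange(.01,.1,.005):
            a=cv2.approxPolyDP(h,e*cv2.arcLength(h,True),True)
            if len(a)<=4: break
        if len(a)!=4: continue
        a=a[:,0,:].astype(float)
        # refine by line fits
        L=[]
        pts=k[:,0,:].astype(float)
        for i in range(4):
            p,q=a[i],a[(i+1)%4]; d=(q-p)/np.linalg.norm(q-p); n=np.array([-d[1],d[0]])
            t=(pts-p)@d; r=(pts-p)@n; l=np.linalg.norm(q-p)
            s=pts[(t>.1*l)&(t<.9*l)&(abs(r)<3)]
            L.append(cv2.fitLine(s.astype(np.float32),cv2.DIST_HUBER,0,.01,.01).ravel())
        c=[]
        for i in range(4):
            u,v=L[i-1],L[i]
            A=np.array([[u[0],-v[0]],[u[1],-v[1]]]); t=np.linalg.solve(A,[v[2]-u[2],v[3]-u[3]])
            c.append([u[2]+t[0]*u[0],u[3]+t[0]*u[1]])
        out.append(np.array(c))
    return out
def fit2d(Q,model=MODEL):
    """best rigid fit of model to the 4 plane points over cyclic order"""
    best=None
    for rev in (0,1):
        for k in range(4):
            P=np.roll(Q[::-1] if rev else Q,k,axis=0)
            mc,pc=model.mean(0),P.mean(0)
            H=(model-mc).T@(P-pc); U,S,V=np.linalg.svd(H)
            D=np.diag([1,np.linalg.det(V.T@U.T)]); R=V.T@D@U.T
            t=pc-R@mc; r=P-(model@R.T+t); e=np.sqrt((r**2).sum(1).mean())
            if best is None or e<best[0]: best=(e,t,np.degrees(np.arctan2(R[1,0],R[0,0])),r*1000)
    return best
E
python3 - <<'E'
from h import *
import pickle
for w in ("w1","w2"):
    c=pickle.load(open(w+".pkl","rb"))
    h=cv2.cvtColor(c["frame"],cv2.COLOR_RGB2HSV)
    m=cv2.inRange(h,(15,100,130),(35,255,255)); m[215:]=0
    for q in quads(m):
        X=onplane(c,q,p=(0,0,.022)); b=fit2d(X[:,:2])
        print(w,q.round(1).tolist()); print("  rms mm",b[0]*1000,"pos",b[1].round(4),"yaw",b[2])
E
```

```text
w1 [[186.6999969482422, 88.9000015258789], [252.10000610351562, 103.0], [234.6999969482422, 137.6999969482422], [178.1999969482422, 109.0999984741211]]
  rms mm 2.1086017663857843 pos [ 0.6189 -0.1395] yaw -90.30739224322484
w2 [[341.3999938964844, 116.5], [344.70001220703125, 178.60000610351562], [322.70001220703125, 181.10000610351562], [301.70001220703125, 122.5]]
  rms mm 1.07442890714936 pos [ 0.5395 -0.3584] yaw 33.79198639457106
w2 [[154.8000030517578, 115.0999984741211], [189.5, 136.60000610351562], [160.5, 188.60000610351562], [141.39999389648438, 177.60000610351562]]
  rms mm 0.669146626753096 pos [ 0.4294 -0.1493] yaw -5.919406810874072
w2 [[252.0, 3.200000047683716], [231.89999389648438, 49.20000076293945], [168.89999389648438, 15.300000190734863], [175.1999969482422, -1.0]]
  rms mm 4.572915694870139 pos [ 0.6166 -0.1397] yaw -86.50829780174065
```

```bash
cat >> h.py <<'E'
import json,os
HP=dict(o=[.5216,.2445,.1137],yaw=2.5,tilt=30.)
if os.path.exists("hp.json"): HP=json.load(open("hp.json"))
def hop():
    R=Rt.from_euler("z",HP["yaw"],degrees=True).as_matrix()@Rt.from_euler("y",-HP["tilt"],degrees=True).as_matrix()
    return R,np.array(HP["o"])   # columns x up slope, y left, z normal
def hoptool(): # s=-1: tool x=-n, y=+hx, z=-hy
    R,o=hop(); return np.c_[-R[:,2],R[:,0],-R[:,1]]
def downtool(az): # tool y at azimuth az (deg), tool x down
    y=np.array([np.cos(np.radians(az)),np.sin(np.radians(az)),0]); x=np.array([0,0,-1.]); return np.c_[x,y,np.cross(x,y)]
def delta(p,T):
    s=robot.read_state(); A=Rt.from_rotvec(s["orientation"]).as_matrix()
    d=A.T@(np.array(p)-s["tool_pos"])*100; r=np.degrees(Rt.from_matrix(A.T@T).as_rotvec())
    print("t",round(s["t"],2),"delta",d.round(2),"rot",r.round(2),"dist",np.linalg.norm(d).round(1),"ang",np.linalg.norm(r).round(1),"q",s["q"].round(2)); return d,r
def hp(x,y,z):
    R,o=hop(); return o+R@np.array([x,y,z])/1000.
def inhop():
    s=robot.read_state(); R,o=hop(); A=Rt.from_rotvec(s["orientation"]).as_matrix()
    print("t",round(s["t"],2),"tcp in hopper mm",(R.T@(s["tool_pos"]-o)*1000).round(2),"roterr",np.degrees(Rt.from_matrix(A.T@hoptool()).as_rotvec()).round(2),"F hop",(R.T@s["force"]).round(1),"open",s["opening"].round(4))
E
python3 - <<'E'
from h import *
print(hp(-60,0,120)); delta(hp(-60,0,120),hoptool())
E
```

```text
[0.40974504 0.23961631 0.18762305]
t 1.82 delta [  6.26  17.39 -48.21] rot [23.01 -6.13 29.55] dist 51.6 ang 37.9 q [-0.62 -0.05  1.62 -0.    1.58  0.5 ]
```

>>> jog_arm([
  [6.3,17.4,-48.2,23,-6.1,29.5,0.5],
  [6.3,17.4,-48.2,23,-6.1,29.5,0.5],
  [6.3,17.4,-48.2,23,-6.1,29.5,0.5],
  [6.3,17.4,-48.2,23,-6.1,29.5,0.5],
  [6.3,17.4,-48.2,23,-6.1,29.5,0.5],
])

```text
t: 2.45
tool_pos: [0.4558, 0.0083, 0.2108]
orientation: [1.389, 0.859, -0.8]
force: [1.2, -0.4, -0.2]
opening: 0.0465
```

```bash
python3 - <<'E'
from h import *
delta(hp(-60,0,120),hoptool())
E
```

```text
t 2.45 delta [  0.34  -4.4  -23.29] rot [-0.33 -0.1   1.23] dist 23.7 ang 1.3 q [-0.19 -0.89  2.37  0.12  1.18  1.33]
```

```bash
python3 - <<'E'
from h import *
print(robot.read_state()["q"])
print(hp(-15,0,110)); delta(hp(-15,0,110),hoptool())
E
```

```text
[-0.18879653 -0.89192731  2.3666352   0.12209204  1.17909723  1.32509656]
[0.45367433 0.2415343  0.20146279]
t 2.45 delta [  1.25   0.12 -23.31] rot [-0.33 -0.1   1.23] dist 23.3 ang 1.3 q [-0.19 -0.89  2.37  0.12  1.18  1.33]
```

>>> jog_arm([
  [1.2,2,-23.3,-0.3,0,1.2,0.5],
  [1.2,2,-23.3,-0.3,0,1.2,0.5],
  [1.2,2,-23.3,-0.3,0,1.2,0.5],
  [1.2,2,-23.3,-0.3,0,1.2,0.5],
  [1.2,2,-23.3,-0.3,0,1.2,0.5],
])

```text
t: 3.08
tool_pos: [0.4686, 0.2464, 0.2096]
orientation: [1.386, 0.851, -0.779]
force: [-0.0, 0.2, -0.5]
opening: 0.0464
```

```bash
python3 - <<'E'
from h import *
import pickle
c=cam("wrist","w3"); pickle.dump(c,open("w3.pkl","wb"))
inhop(); print(robot.read_state()["q"])
cv2.imwrite("pics/w3z.png",cv2.resize(c["frame"][60:260,120:400,::-1],None,fx=2.8,fy=2.8,interpolation=cv2.INTER_CUBIC))
E
```

```text
Traceback (most recent call last):
  File "h.py", line 77, in inhop
    print("t",round(s["t"],2),"tcp in hopper mm",(R.T@(s["tool_pos"]-o)*1000).round(2),"roterr",np.degrees(Rt.from_matrix(A.T@hoptool()).as_rotvec()).round(2),"F hop",(R.T@s["force"]).round(1),"open",s["opening"].round(4))
                                                                                                                                                                                                        ^^^^^^^^^^^^^^^^^^
AttributeError: 'float' object has no attribute 'round'
```

View pics/w3.png

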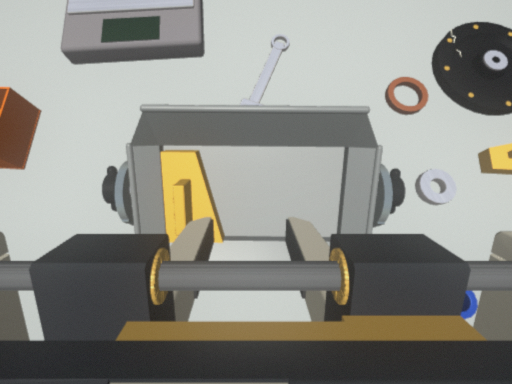

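```bash
sed -i 's/s\["opening"\].round(4)/round(s["opening"],4)/' h.py; python3 - <<'E'
from h import *
import pickle
c=pickle.load(open("w3.pkl","rb"))
inhop(); print(robot.read_state()["q"])
cv2.imwrite("pics/w3z.png",cv2.resize(c["frame"][95:255,110:390,::-1],None,fx=2.8,fy=2.8,interpolation=cv2.INTER_CUBIC))
E
```

```text
t 3.12 tcp in hopper mm [  2.58   2.15 109.61] roterr [ 0.23 -0.17  0.16] F hop [-0.1 -1.4 -0.6] open 0.0463
[ 0.55571505 -0.52398552  2.16514805 -0.28128631  1.05275794  2.16212796]
```

View pics/w3z.png

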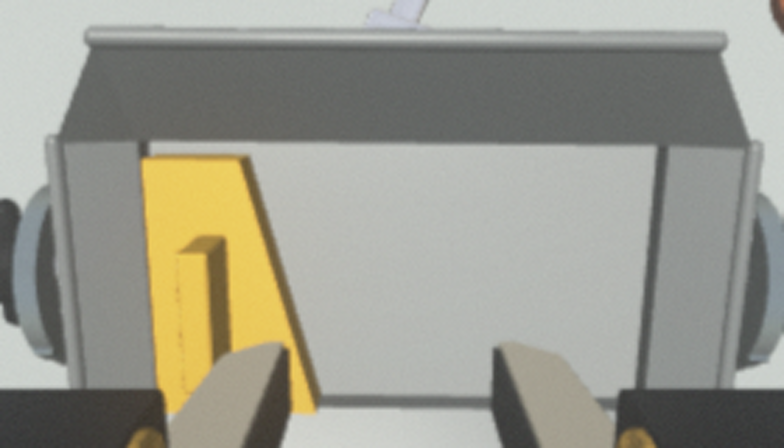

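```bash
cat >> h.py <<'E'
def hopplane(c,uv,z):
    R,o=hop(); X=onplane(c,uv,R[:,2],o+R[:,2]*z/1000.); return (X-o)@R*1000
E
python3 - <<'E'
from h import *
import pickle
c=pickle.load(open("w3.pkl","rb"))
Z=lambda L:np.array(L)/2.8+[110,95]-.35
print("fold right",hopplane(c,Z([(664,147),(649,385)]),12).round(1).tolist())
print("fold back",hopplane(c,Z([(150,142),(657,147)]),12).round(1).tolist())
print("fold left",hopplane(c,Z([(140,143),(154,385)]),12).round(1).tolist())
print("floor right",hopplane(c,Z([(656,147),(638,385)]),0).round(1).tolist())
print("floor front",hopplane(c,Z([(330,396),(480,397)]),0).round(1).tolist())
print("fold front",hopplane(c,Z([(330,408),(480,409)]),12).round(1).tolist())
g=gold(c)
# wedge4 top face corners manual
q=Z([(142,157),(240,157),(318,411)]); print("wedge4 top",hopplane(c,q,22).round(1).tolist())
print("web top", hopplane(c,Z([(178,252),(207,252),(182,393)]),50).round(1).tolist())
# rims
print("rim right back", Z([(727,33),(90,30)]))
E
```

```text
fold right [[46.2, -88.3, 12.0], [-40.7, -91.0, 12.0]]
fold back [[46.7, 86.5, 12.0], [46.2, -85.9, 12.0]]
fold left [[46.4, 89.9, 12.0], [-42.2, 91.5, 12.0]]
floor right [[45.0, -89.6, -0.0], [-45.8, -91.1, -0.0]]
floor front [[-51.3, 27.6, -0.0], [-51.3, -30.5, -0.0]]
fold front [[-50.8, 26.6, 12.0], [-50.8, -29.2, 12.0]]
wedge4 top [[42.7, 86.3, 22.0], [42.9, 54.1, 22.0], [-47.4, 30.0, 22.0]]
web top [[17.3, 68.5, 50.0], [17.4, 59.7, 50.0], [-28.6, 70.1, 50.0]]
rim right back [[369.29285714 106.43571429]
 [141.79285714 105.36428571]]
```

```bash
python3 - <<'E'
from h import *
R,o=hop(); HP["o"]=(o+R@[-.0023,.0005,0]).tolist(); HP["yaw"]=2.6; json.dump(HP,open("hp.json","w"))
E
python3 - <<'E'
from h import *
print(HP); delta(hp(-3,63.8,55),hoptool()); delta(hp(-3,63.8,26.5),hoptool())
E
```

```text
{'o': [0.5195882276854775, 0.24491264046641237, 0.11255], 'yaw': 2.6, 'tilt': 30.0}
t 3.12 delta [ 5.48 -0.76 -6.2 ] rot [ 0.15 -0.12  0.16] dist 8.3 ang 0.2 q [ 0.56 -0.52  2.17 -0.28  1.05  2.16]
t 3.12 delta [ 8.33 -0.75 -6.19] rot [ 0.15 -0.12  0.16] dist 10.4 ang 0.2 q [ 0.56 -0.52  2.17 -0.28  1.05  2.16]
```

>>> jog_arm([
  [3,-0.4,-4,0,0,0,0.7],
  [5.5,-0.8,-6.2,0.1,-0.1,0.1,0.7],
  [5.5,-0.8,-6.2,0.1,-0.1,0.1,0.7],
  [8.3,-0.8,-6.2,0.1,-0.1,0.1,0.7],
  [8.3,-0.8,-6.2,0.1,-0.1,0.1,0.7],
], squeeze=20)

```text
t: 3.75
tool_pos: [0.5004, 0.3057, 0.1332]
orientation: [1.388, 0.845, -0.785]
force: [-0.5, -0.2, -0.4]
opening: 0.0279
```

```bash
python3 - <<'E'
from h import *
inhop()
E
```

```text
t 3.75 tcp in hopper mm [-3.93 61.57 26.09] roterr [-0.04  0.12  0.16] F hop [-0.7 -0.1 -0.1] open 0.0279
```

>>> jog_arm([
  [0,0.1,-0.2,0,0,0,0.95],
  [0,0.1,-0.2,0,0,0,0.95],
  [0,0.1,-0.2,0,0,0,0.95],
  [0,0.1,-0.2,0,0,0,0.95],
])

```text
t: 4.25
tool_pos: [0.5017, 0.308, 0.1353]
orientation: [1.389, 0.844, -0.783]
force: [-4.1, -2.5, 7.1]
opening: 0.01
```

```bash
python3 - <<'E'
from h import *
inhop()
E
```

```text
t 4.25 tcp in hopper mm [-1.61 63.86 27.24] roterr [-0.05  0.09  0.05] F hop [-0.1 -2.3  8.3] open 0.01
```

>>> jog_arm([
  [0,-0.1,-0.2,0,0,0,1],
  [0,-0.1,-0.35,0,0,0,1],
  [0,-0.1,-0.4,0,0,0,1],
])

```text
t: 4.62
tool_pos: [0.5002, 0.3112, 0.1346]
orientation: [1.387, 0.843, -0.785]
force: [-5.8, -6.1, 5.4]
opening: 0.0099
```

```bash
python3 - <<'E'
from h import *
inhop()
E
```

```text
t 4.62 tcp in hopper mm [-3.12 67.11 27.25] roterr [-0.03  0.2   0.11] F hop [-2.6 -5.8  7.7] open 0.0099
```

>>> jog_arm([
  [0,0,-0.15,0,0,0,1],
  [0,0,-0.2,0,0,0,1],
  [0,0,-0.2,0,0,0,1],
])

```text
t: 5.0
tool_pos: [0.5, 0.3128, 0.1345]
orientation: [1.386, 0.843, -0.786]
force: [-3.9, -4.8, 3.2]
opening: 0.0097
```

```bash
python3 - <<'E'
from h import *
inhop()
E
```

```text
t 5.0 tcp in hopper mm [-3.29 68.71 27.28] roterr [-0.02  0.26  0.14] F hop [-2.  -4.6  4.8] open 0.0097
```

>>> jog_arm([
  [0,0,-0.1,0,0,0,1],
  [0,0,-0.2,0,0,0,1],
  [0,0,-0.2,0,0,0,1],
])

```text
t: 5.38
tool_pos: [0.4999, 0.313, 0.1346]
orientation: [1.384, 0.841, -0.788]
force: [-6.6, -13.4, 9.6]
opening: 0.0098
```

```bash
python3 - <<'E'
from h import *
inhop()
E
```

```text
t 5.38 tcp in hopper mm [-3.36 68.9  27.35] roterr [0.01 0.48 0.18] F hop [ -1.5 -13.1  12. ] open 0.0098
```

>>> jog_arm([
  [0,0,0,0,0,0,0.8],
  [0,0,0,0,0,0,0.8],
  [-6,0,0,0,0,0,0.7],
  [-11,0,0,0,0,0,0.5],
  [-11,0,0,0,0,0,0.5],
])

```text
t: 6.0
tool_pos: [0.4459, 0.3138, 0.2356]
orientation: [1.39, 0.84, -0.78]
force: [0.4, -0.1, -0.2]
opening: 0.0429
```

```bash
python3 - <<'E'
from h import *
inhop()
delta([.4294,-.1493,.12],downtool(-5.9))
E
```

```text
t 6.0 tcp in hopper mm [  0.54  72.17 141.81] roterr [-0.06  0.13 -0.2 ] F hop [ 0.3 -0.1 -0.4] open 0.0429
t 6.0 delta [ 8.21 -9.01 46.18] rot [  8.21  -2.13 -30.15] dist 47.8 ang 31.3 q [ 0.75 -0.43  2.05 -0.37  1.13  2.37]
```

>>> jog_arm([
  [0,0,4,8.2,-2.1,-30,0.5],
  [0,0,10,8.2,-2.1,-30,0.5],
  [4,-4,18,8.2,-2.1,-30,0.5],
  [6,-6,25,8.2,-2.1,-30,0.5],
  [8.2,-9,46.2,8.2,-2.1,-30,0.5],
])

```text
t: 6.62
tool_pos: [0.4351, 0.0432, 0.1579]
orientation: [1.284, 1.161, -1.286]
force: [0.3, -0.5, 0.3]
opening: 0.0464
```

```bash
python3 - <<'E'
from h import *
delta([.4294,-.1493,.12],downtool(-5.9))
E
```

```text
t 6.62 delta [ 3.78  1.42 19.2 ] rot [-0.   -0.02  0.12] dist 19.6 ang 0.1 q [-0.02 -0.29  2.    0.    1.44  1.65]
```

>>> jog_arm([
  [3.8,1.4,19.2,0,0,0,0.6],
  [3.8,1.4,19.2,0,0,0,0.6],
  [3.8,1.4,19.2,0,0,0,0.6],
  [3.8,1.4,19.2,0,0,0,0.6],
  [3.8,1.4,19.2,0,0,0,0.6],
])

```text
t: 7.25
tool_pos: [0.4287, -0.1493, 0.1188]
orientation: [1.286, 1.162, -1.288]
force: [0.6, 0.5, 0.4]
opening: 0.0373
```

```bash
python3 - <<'E'
from h import *
delta([.4294,-.1493,.0255],downtool(-5.9))
E
```

```text
t 7.25 delta [9.33 0.1  0.01] rot [-0.12 -0.08  0.21] dist 9.3 ang 0.3 q [-0.45 -0.2   2.    0.    1.35  1.23]
```

>>> jog_arm([
  [5,0.1,0,-0.1,0,0.2,0.6],
  [8.5,0.1,0,-0.1,0,0.2,0.6],
  [9.3,0.1,0,-0.1,0,0.2,0.6],
  [9.3,0.1,0,-0.1,0,0.2,0.6],
  [9.3,0.1,0,-0.1,0,0.2,0.6],
])

```text
t: 7.88
tool_pos: [0.431, -0.1494, 0.0277]
orientation: [1.286, 1.157, -1.282]
force: [-0.7, 0.9, -0.1]
opening: 0.037
```

>>> jog_arm([
  [0,0,0,0,0,0,1],
  [0,0,0,0,0,0,1],
  [0,0,0,0,0,0,1],
  [0,0,0,0,0,0,1],
], squeeze=35)

```text
t: 8.38
tool_pos: [0.4311, -0.1493, 0.0279]
orientation: [1.286, 1.157, -1.282]
force: [-0.1, 0.8, 1.8]
opening: 0.0095
```

```bash
python3 - <<'E'
from h import *
c=cam("wrist","w4"); s=robot.read_state(); print(s["tool_pos"],s["force"],s["opening"])
E
```

```text
[ 0.43111521 -0.14931977  0.02789125] [-1.00874738  2.44552012  2.81969532] 0.01011555932283872
```

View pics/w4.png

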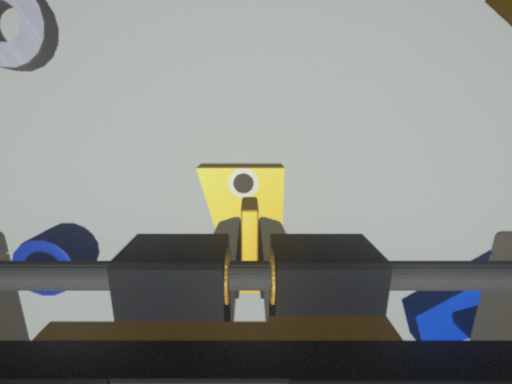

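```bash
cat >> h.py <<'E'
def headoff(c,uv,top=None):
    "head-face top edge pts -> own-frame coords relative to TCP (tool y,z) mm, at wedge top face plane; tool x offset of face from TCP given (mm)"
    s=robot.read_state(); A=Rt.from_rotvec(s["orientation"]).as_matrix(); p=s["tool_pos"]
    X=onplane(c,uv,A[:,0],p+A[:,0]*top/1000); return ((X-p)@A*1000)[:,1:]
E
python3 - <<'E'
from h import *
c=cam("wrist")
h=cv2.cvtColor(c["frame"],cv2.COLOR_RGB2HSV)
m=cv2.inRange(h,(15,100,130),(35,255,255)); m[222:]=0
col=m[:, 200:285]; 
print([int(np.argmax(col[:,i]>0)) for i in range(0,85,10)])
for r in (172,180,200,215): x=np.where(m[r,150:330])[0]+150; print(r,x.min(),x.max())
print(headoff(c,[(200,167.5),(284,167.5)],28-22))
E
```

```text
[167, 167, 167, 167, 199, 167, 167, 167, 167]
172 198 283
180 201 283
200 207 282
215 212 282
[[ 39.19854138 -30.6321706 ]
 [ 39.21820773  22.56918195]]
```

```bash
python3 - <<'E'
from h import *
print(hp(5,20,110)); delta(hp(5,20,110),hoptool())
E
```

```text
[0.46806326 0.26259352 0.21031279]
t 8.47 delta [-18.22  -0.49 -41.37] rot [-8.29  2.19 29.78] dist 45.2 ang 31.0 q [-0.45 -0.08  2.07  0.    1.15  1.23]
```

>>> jog_arm([
  [-6,0,0,0,0,0,1],
  [-12,1.5,-2,0,0,0,1],
  [-17,3,-6,0,0,0,1],
  [-20,4,-12,0,0,0,1],
  [-20,5,-18,0,0,0,1],
])

```text
t: 9.1
tool_pos: [0.4983, 0.0179, 0.2304]
orientation: [1.289, 1.152, -1.28]
force: [1.1, -0.2, -3.0]
opening: 0.0097
```

```bash
python3 - <<'E'
from h import *
delta(hp(5,20,110),hoptool()); s=robot.read_state(); print(s["tool_pos"],s["force"],s["opening"])
E
```

```text
t 9.1 delta [  1.98  -5.57 -24.02] rot [-8.38  2.26 29.51] dist 24.7 ang 30.8 q [-0.07 -0.16  1.75  0.    1.54  1.61]
[0.49833149 0.01793833 0.23040796] [ 1.05291252 -0.24701683 -2.95324637] 0.00971931034556779
```

>>> jog_arm([
  [0,0,-6,-2,0.7,9,1],
  [0,-1,-12,-4,1.2,19,1],
  [0,-3,-18,-8,2.3,28,1],
  [1,-5.5,-24,-8.4,2.3,29.5,1],
  [2,-5.6,-24,-8.4,2.3,29.5,1],
])

```text
t: 9.72
tool_pos: [0.4645, 0.267, 0.2088]
orientation: [1.385, 0.852, -0.774]
force: [-0.2, -0.5, -2.8]
opening: 0.0093
```

```bash
python3 - <<'E'
from h import *
inhop(); delta(hp(5.2,21,45),hoptool()); delta(hp(5.2,21,33),hoptool())
E
```

```text
t 9.72 tcp in hopper mm [  1.3   24.53 110.41] roterr [ 0.43 -0.31  0.04] F hop [-1.6 -0.5 -2.4] open 0.0093
t 9.72 delta [6.54 0.39 0.39] rot [ 0.43 -0.31  0.04] dist 6.6 ang 0.5 q [ 0.61 -0.49  2.14 -0.31  1.05  2.22]
t 9.72 delta [7.74 0.39 0.4 ] rot [ 0.43 -0.31  0.04] dist 7.8 ang 0.5 q [ 0.61 -0.49  2.14 -0.31  1.05  2.22]
```

>>> jog_arm([
  [4,0.4,0.6,0.4,-0.3,0,1],
  [6,0.4,0.6,0.4,-0.3,0,1],
  [6,0.4,0.6,0.4,-0.3,0,1],
  [6,0.4,0.6,0.4,-0.3,0,1],
])

```text
t: 10.22
tool_pos: [0.4985, 0.2621, 0.1592]
orientation: [1.389, 0.845, -0.782]
force: [1.1, -0.5, -2.0]
opening: 0.0101
```

```bash
python3 - <<'E'
from h import *
inhop(); delta(hp(5.2,20,45),hoptool()); c=cam("wrist","w5")
cv2.imwrite("pics/w5z.png",cv2.resize(c["frame"][60:260,120:400,::-1],None,fx=2.8,fy=2.8,interpolation=cv2.INTER_CUBIC))
E
```

```text
t 10.22 tcp in hopper mm [ 5.75 18.1  50.54] roterr [-0.03  0.04  0.06] F hop [-0.1 -0.5 -2.3] open 0.0101
t 10.22 delta [ 0.55 -0.05 -0.19] rot [-0.03  0.04  0.06] dist 0.6 ang 0.1 q [ 0.56 -0.36  2.14 -0.31  0.92  2.22]
```

View pics/w5z.png

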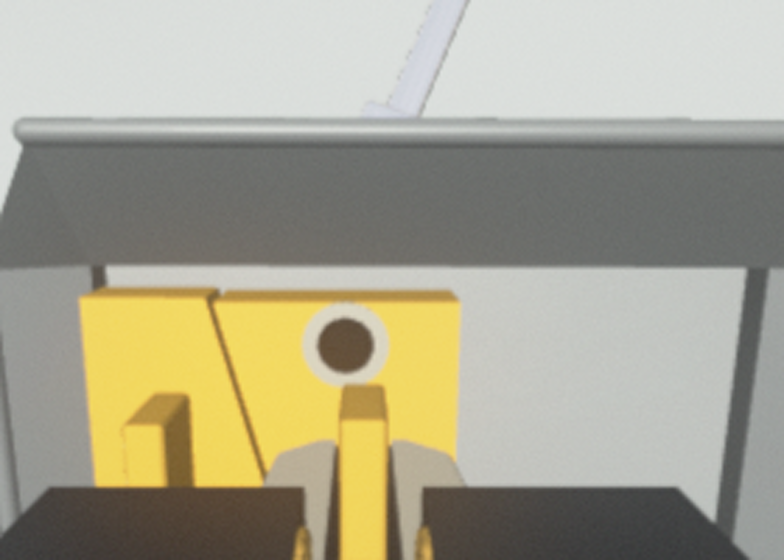

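>>> jog_arm([
  [1,0,-0.1,0,0,0,1],
  [1.8,0,-0.1,0,0,0,1],
  [1.8,0,-0.1,0,0,0,1],
  [1.8,0,-0.1,0,0,0,1],
])

```text
t: 10.78
tool_pos: [0.5076, 0.2638, 0.1441]
orientation: [1.389, 0.845, -0.781]
force: [0.4, -1.0, -2.3]
opening: 0.0098
```

```bash
python3 - <<'E'
from h import *
inhop()
E
```

```text
t 10.78 tcp in hopper mm [ 6.13 19.44 32.92] roterr [-0.02  0.01  0.02] F hop [-0.8 -1.  -2.2] open 0.0098
```

>>> jog_arm([
  [0.3,-0.1,0,0,0,0,1],
  [0.5,-0.1,0,0,0,0,1],
  [0.5,-0.1,0,0,0,0,1],
])

```text
t: 11.15
tool_pos: [0.509, 0.2642, 0.1396]
orientation: [1.389, 0.845, -0.781]
force: [-7.8, -0.7, 4.4]
opening: 0.0098
```

```bash
python3 - <<'E'
from h import *
inhop()
E
```

```text
t 11.15 tcp in hopper mm [ 5.1  19.71 28.33] roterr [-0.02 -0.    0.03] F hop [-4.5 -0.3  7.7] open 0.0098
```

>>> jog_arm([
  [0,0,-0.25,0,0,0,1],
  [0,0,-0.45,0,0,0,1],
  [0,0,-0.5,0,0,0,1],
])

```text
t: 11.52
tool_pos: [0.5088, 0.2692, 0.1397]
orientation: [1.389, 0.845, -0.781]
force: [-1.6, -1.7, 0.4]
opening: 0.0099
```

```bash
python3 - <<'E'
from h import *
inhop()
E
```

```text
t 11.53 tcp in hopper mm [ 5.21 24.74 28.33] roterr [-0.01  0.01  0.02] F hop [-1.2 -1.7  1.1] open 0.0099
```

>>> jog_arm([
  [0.05,0,-0.1,0,0,0,1],
  [0.05,0,-0.2,0,0,0,1],
  [0.05,0,-0.2,0,0,0,1],
])

```text
t: 11.9
tool_pos: [0.5089, 0.2698, 0.1397]
orientation: [1.387, 0.843, -0.784]
force: [-10.6, -11.0, 10.3]
opening: 0.01
```

```bash
python3 - <<'E'
from h import *
inhop()
E
```

```text
t 11.9 tcp in hopper mm [ 5.33 25.36 28.29] roterr [-0.01  0.17  0.06] F hop [ -4.4 -10.5  14.5] open 0.01
```

>>> jog_arm([
  [0,0,0,0,0,0,0.8],
  [0,0,0,0,0,0,0.8],
  [-3,0,0,0,0,0,0.8],
  [-9,0,0,0,0,0,0.7],
  [-11,0,0,0,0,0,0.6],
])

```text
t: 12.52
tool_pos: [0.4544, 0.2689, 0.2395]
orientation: [1.392, 0.842, -0.778]
force: [-0.4, -0.2, 1.5]
opening: 0.0331
```

```bash
python3 - <<'E'
from h import *
import pickle
c=cam("wrist","w6"); pickle.dump(c,open("w6.pkl","wb"))
inhop()
cv2.imwrite("pics/w6z.png",cv2.resize(c["frame"][60:260,120:400,::-1],None,fx=2.8,fy=2.8,interpolation=cv2.INTER_CUBIC))
delta([.6189,-.1395,.12],downtool(89.7))
E
```

```text
t 12.57 tcp in hopper mm [  8.89  27.3  143.27] roterr [-0.08 -0.08 -0.3 ] F hop [1.2 0.8 1.8] open 0.0352
t 12.57 delta [17.75  6.53 41.6 ] rot [-84.95  22.91 -24.25] dist 45.7 ang 91.3 q [ 0.64 -0.53  2.11 -0.32  1.12  2.24]
```

View pics/w6z.png

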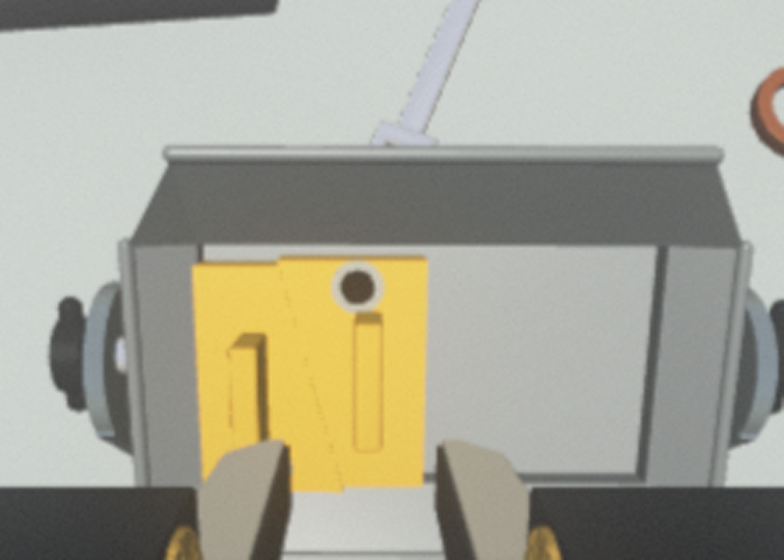

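```bash
python3 - <<'E'
from h import *
delta([.6189,-.215,.16],downtool(89.7))
E
```

```text
t 12.57 delta [14.11  8.26 49.13] rot [-84.95  22.91 -24.25] dist 51.8 ang 91.3 q [ 0.64 -0.53  2.11 -0.32  1.12  2.24]
```

>>> jog_arm([
  [-2,2,6,-9,2.5,-2.6,0.6],
  [0,3.5,12,-18,5,-5.2,0.6],
  [2,5,18,-28,7.5,-8,0.6],
  [5,6,24,-37,10,-10.5,0.6],
  [8,7,30,-46,12.5,-13,0.6],
])

```text
t: 13.2
tool_pos: [0.526, 0.0755, 0.2327]
orientation: [0.873, 1.204, -0.5]
force: [-0.2, 0.7, 0.2]
opening: 0.0372
```

```bash
python3 - <<'E'
from h import *
delta([.6189,-.215,.16],downtool(89.7))
E
```

```text
t 13.2 delta [  6.62 -12.48  27.99] rot [-51.83  13.93 -14.22] dist 31.4 ang 55.5 q [-0.04 -0.41  1.99  0.13  1.25  0.86]
```

>>> jog_arm([
  [6.6,-12.5,28,-51.8,13.9,-14.2,0.6],
  [6.6,-12.5,28,-51.8,13.9,-14.2,0.6],
  [6.6,-12.5,28,-51.8,13.9,-14.2,0.6],
  [6.6,-12.5,28,-51.8,13.9,-14.2,0.6],
  [6.6,-12.5,28,-51.8,13.9,-14.2,0.6],
])

```text
t: 13.82
tool_pos: [0.6161, -0.2079, 0.1607]
orientation: [0.054, 1.557, -0.032]
force: [1.2, -0.4, 0.6]
opening: 0.0372
```

>>> jog_arm([
  [0,0,0,0,0,0,0.6],
])

```text
t: 13.95
tool_pos: [0.6152, -0.2109, 0.1545]
orientation: [0.056, 1.565, -0.032]
force: [0.1, 1.0, -0.2]
opening: 0.037
```

```bash
python3 - <<'E'
from h import *
delta([.6189,-.215,.16],downtool(89.7))
c=cam("wrist","w7")
h=cv2.cvtColor(c["frame"],cv2.COLOR_RGB2HSV)
m=cv2.inRange(h,(15,100,130),(35,255,255)); m[220:]=0
for q in quads(m):
        X=onplane(c,q,p=(0,0,.022)); b=fit2d(X[:,:2])
        print(q.round(1).tolist()); print("  rms mm",b[0]*1000,"pos",b[1].round(4),"yaw",b[2],b[3].round(1).tolist())
E
```

```text
t 13.95 delta [-0.56 -0.38  0.4 ] rot [-2.89  0.3  -0.87] dist 0.8 ang 3.0 q [-0.42  0.3   1.41  0.02  1.43 -0.37]
[[254.1999969482422, 69.5], [280.70001220703125, 156.60000610351562], [231.60000610351562, 158.3000030517578], [228.60000610351562, 99.9000015258789]]
  rms mm 12.073770738399613 pos [ 0.6188 -0.1454] yaw -86.41875766840923 [[4.9, -19.9], [1.1, 6.1], [-4.2, 4.6], [-1.8, 9.2]]
```

View pics/w7.png

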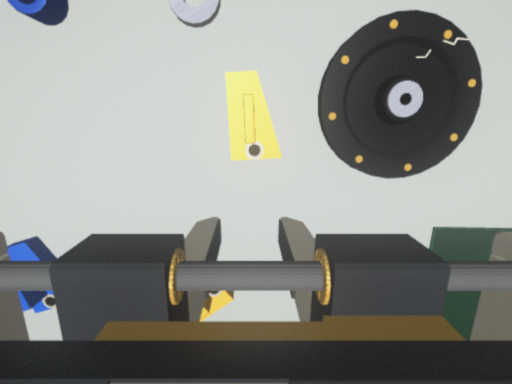

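```bash
python3 - <<'E'
from h import *
c=cam("wrist")
h=cv2.cvtColor(c["frame"],cv2.COLOR_RGB2HSV)
m=cv2.inRange(h,(15,100,130),(35,255,255)); m[220:]=0
for r in (75,100,130,150,156): x=np.where(m[r])[0]; print(r,x.min(),x.max())
y=np.where(m[:,240])[0]; print(y.min(),y.max())
q=np.array([(225,70.5),(257.5,70.5),(281,157),(231,159.3)])
for z in (.022,):
    X=onplane(c,q,p=(0,0,z)); b=fit2d(X[:,:2]); print(b)
s=robot.read_state(); print(s["tool_pos"]); delta([.6189,-.1395,.0255],downtool(89.7))
E
```

```text
75 251 253
100 230 262
130 230 271
150 231 278
156 231 358
82 160
(np.float64(0.0007216175752508728), array([ 0.6195233, -0.1372087]), np.float64(-91.04629936462389), array([[-0.62588938,  0.63532781],
       [ 0.51689445, -0.61653228],
       [-0.47582778,  0.17987785],
       [ 0.58482272, -0.19867337]]))
[ 0.61561033 -0.20808622  0.15818387]
t 14.05 delta [13.37  6.66 -0.19] rot [-2.97  0.58 -0.89] dist 14.9 ang 3.2 q [-0.42  0.29  1.42  0.02  1.43 -0.36]
```

```bash
python3 - <<'E'
from h import *
delta([.6195,-.1375,.06],downtool(89.2))
E
```

```text
t 14.05 delta [ 9.93  6.91 -0.11] rot [-2.47  0.58 -0.89] dist 12.1 ang 2.7 q [-0.42  0.29  1.42  0.02  1.43 -0.36]
```

>>> jog_arm([
  [5,5,-0.1,-2.5,0.6,-0.9,0.6],
  [9.9,6.9,-0.1,-2.5,0.6,-0.9,0.6],
  [9.9,6.9,-0.1,-2.5,0.6,-0.9,0.6],
  [9.9,6.9,-0.1,-2.5,0.6,-0.9,0.6],
])

```text
t: 14.55
tool_pos: [0.6208, -0.1377, 0.063]
orientation: [0.009, 1.568, -0.011]
force: [1.6, -0.2, 0.6]
opening: 0.0373
```

```bash
python3 - <<'E'
from h import *
delta([.6195,-.1375,.0255],downtool(89.2))
E
```

```text
t 14.55 delta [ 3.75  0.03 -0.14] rot [0.05 0.17 0.07] dist 3.7 ang 0.2 q [-0.3   0.34  1.54 -0.    1.26 -0.29]
```

>>> jog_arm([
  [2.5,0,-0.1,0,0.2,0,0.6],
  [3.7,0,-0.1,0,0.2,0,0.6],
  [3.8,0,-0.1,0,0.2,0,0.6],
  [3.8,0,-0.1,0,0.2,0,0.8],
])

```text
t: 15.05
tool_pos: [0.6206, -0.1383, 0.0262]
orientation: [0.009, 1.57, -0.012]
force: [-0.2, -0.3, -0.5]
opening: 0.0312
```

>>> jog_arm([
  [0,0,0,0,0,0,1],
  [0,0,0,0,0,0,1],
  [0,0,0,0,0,0,1],
])

```text
t: 15.42
tool_pos: [0.6209, -0.1385, 0.0268]
orientation: [0.009, 1.569, -0.012]
force: [-1.6, -0.2, 3.7]
opening: 0.0098
```

```bash
python3 - <<'E'
from h import *
c=cam("wrist","w8"); s=robot.read_state(); print(s["tool_pos"],s["force"],s["opening"])
h=cv2.cvtColor(c["frame"],cv2.COLOR_RGB2HSV)
m=cv2.inRange(h,(15,100,130),(35,255,255)); m[222:]=0
x=np.where(m.any(0))[0]; print(x.min(),x.max()); print([(i,int(np.argmax(m[:,i]>0))) for i in range(x.min()+3,x.max(),6)])
E
```

```text
[ 0.62089241 -0.13847712  0.02684666] [-0.89436003 -0.59815228  3.46295674] 0.009631059699570602
215 497
[(218, 154), (224, 154), (230, 154), (236, 154), (242, 154), (248, 154), (254, 154), (260, 154), (266, 162), (272, 185), (278, 209), (284, 0), (290, 0), (296, 0), (302, 0), (308, 0), (314, 0), (320, 0), (326, 0), (332, 0), (338, 0), (344, 0), (350, 0), (356, 0), (362, 0), (368, 0), (374, 220), (380, 219), (386, 0), (392, 0), (398, 0), (404, 137), (410, 137), (416, 0), (422, 0), (428, 0), (434, 0), (440, 0), (446, 0), (452, 0), (458, 0), (464, 0), (470, 0), (476, 0), (482, 0), (488, 85), (494, 84)]
```

View pics/w8.png

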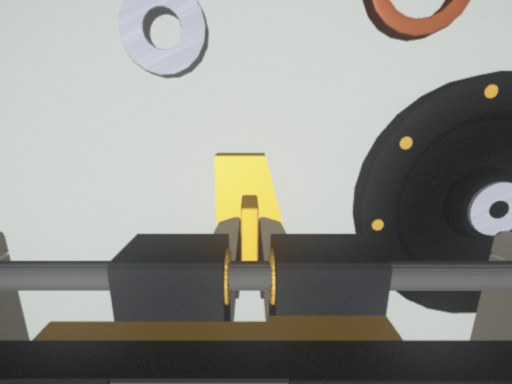

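```bash
python3 - <<'E'
from h import *
c=cam("wrist")
print(headoff(c,[(215,153.5),(265.5,153.5)],27-22))
delta([.56,.0,.24],downtool(60))
E
```

```text
[[ 48.30319894 -21.99841052]
 [ 48.31260754   9.39812524]]
t 15.53 delta [-21.35  13.72  -6.24] rot [29.22  0.12  0.09] dist 26.1 ang 29.2 q [-0.3   0.39  1.55 -0.    1.2  -0.29]
```

>>> jog_arm([
  [-6,0,0,0,0,0,1],
  [-12,2,-1,10,0,0,1],
  [-17,6,-3,20,0,0,1],
  [-21,10,-4.5,30,0,0,1],
  [-21,14,-6,40,0,0,1],
])

```text
t: 16.15
tool_pos: [0.564, 0.0038, 0.241]
orientation: [0.562, 1.488, -0.56]
force: [0.2, -0.4, -3.3]
opening: 0.0097
```

```bash
python3 - <<'E'
from h import *
s=robot.read_state(); print(s["tool_pos"],s["force"],s["opening"]);delta(hp(0,-23,110),hoptool())
E
```

```text
[0.56399466 0.00383284 0.24104665] [ 0.2283076  -0.38848395 -3.26460612] 0.00970746336629146
t 16.15 delta [  3.18   9.76 -21.61] rot [ 45.27 -11.76  27.92] dist 23.9 ang 54.5 q [-0.08  0.02  1.57 -0.    1.55  0.63]
```

>>> jog_arm([
  [-1,1.5,-4.5,9,-2,5.5,1],
  [-1,3.5,-9,18,-4.5,11,1],
  [-1,6,-13.5,27,-7,17,1],
  [0,8,-17.5,36,-9.5,22.5,1],
  [2,9.8,-21.6,45.3,-11.8,28,1],
])

```text
t: 16.77
tool_pos: [0.4726, 0.2044, 0.2259]
orientation: [1.297, 0.926, -0.767]
force: [0.2, 0.9, -1.7]
opening: 0.0097
```

>>> jog_arm([
  [0,0,0,0,0,0,1],
])

```text
t: 16.9
tool_pos: [0.4693, 0.2067, 0.2227]
orientation: [1.293, 0.93, -0.766]
force: [-1.0, -0.0, -2.0]
opening: 0.0095
```

```bash
python3 - <<'E'
from h import *
inhop(); delta(hp(-3.3,-24,48),hoptool())
E
```

```text
t 16.9 tcp in hopper mm [ 10.08 -35.89 121.4 ] roterr [ 5.43 -1.04  3.51] F hop [-1.9  0.  -1.2] open 0.0095
t 16.9 delta [ 7.43 -0.77 -1.16] rot [ 5.43 -1.04  3.51] dist 7.6 ang 6.5 q [ 0.43 -0.57  2.15 -0.17  1.13  1.89]
```

>>> jog_arm([
  [2,-0.8,-1,5.4,-1,3.5,1],
  [5,-1.1,-1.1,5.4,-1,3.5,1],
  [7,-1.2,-1.2,5.4,-1,3.5,1],
  [7.2,-1.2,-1.2,5.4,-1,3.5,1],
])

```text
t: 17.4
tool_pos: [0.4885, 0.2181, 0.1504]
orientation: [1.386, 0.847, -0.784]
force: [-0.9, -0.6, -2.2]
opening: 0.0096
```

```bash
python3 - <<'E'
from h import *
inhop(); delta(hp(-3.3,-23,33),hoptool()); c=cam("wrist","w9")
E
```

```text
t 17.4 tcp in hopper mm [ -9.02 -25.37  48.97] roterr [0.09 0.09 0.25] F hop [-2.  -0.6 -1.5] open 0.0096
t 17.4 delta [ 1.59  0.58 -0.24] rot [0.09 0.09 0.25] dist 1.7 ang 0.3 q [ 0.47 -0.47  2.24 -0.26  0.91  2.11]
```

View pics/w9.png

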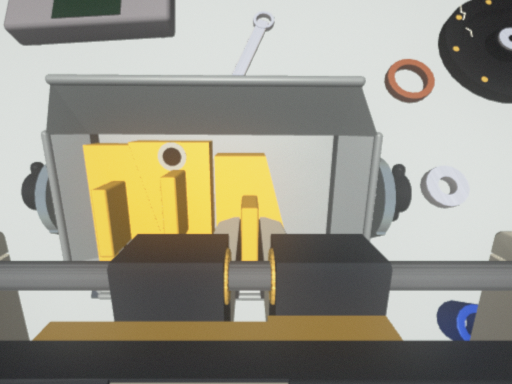

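>>> jog_arm([
  [0,0.5,-0.1,0,0,0.2,1],
  [0.8,0.6,-0.2,0,0,0.2,1],
  [1.6,0.6,-0.2,0,0,0.2,1],
  [1.6,0.6,-0.2,0,0,0.2,1],
])

```text
t: 17.95
tool_pos: [0.5016, 0.2207, 0.1396]
orientation: [1.387, 0.844, -0.782]
force: [-0.8, -0.1, -2.5]
opening: 0.0099
```

```bash
python3 - <<'E'
from h import *
inhop(); delta(hp(-3.3,-23,27),hoptool())
E
```

```text
t 17.95 tcp in hopper mm [ -2.98 -23.42  32.9 ] roterr [0.07 0.1  0.05] F hop [-2.  -0.1 -1.8] open 0.0099
t 17.95 delta [ 0.59 -0.03 -0.04] rot [0.07 0.1  0.05] dist 0.6 ang 0.1 q [ 0.46 -0.41  2.22 -0.27  0.87  2.11]
```

>>> jog_arm([
  [0.4,-0.05,0,0,0,0,1],
  [0.6,-0.05,0,0,0,0,1],
  [0.6,-0.05,0,0,0,0,1],
])

```text
t: 18.32
tool_pos: [0.5038, 0.2208, 0.1344]
orientation: [1.387, 0.845, -0.783]
force: [-10.9, -2.4, 7.0]
opening: 0.0099
```

```bash
python3 - <<'E'
from h import *
inhop()
E
```

```text
t 18.32 tcp in hopper mm [ -3.68 -23.37  27.39] roterr [0.07 0.11 0.1 ] F hop [-6.  -1.9 11.6] open 0.0099
```

>>> jog_arm([
  [-0.05,0,-0.25,0,0,0,1],
  [-0.05,0,-0.45,0,0,0,1],
  [-0.05,0,-0.5,0,0,0,1],
  [-0.05,0,-0.55,0,0,0,1],
])

```text
t: 18.82
tool_pos: [0.5034, 0.2255, 0.1349]
orientation: [1.385, 0.844, -0.784]
force: [-3.0, -8.9, 2.0]
opening: 0.0103
```

```bash
python3 - <<'E'
from h import *
inhop()
E
```

```text
t 18.82 tcp in hopper mm [ -3.64 -18.68  27.86] roterr [0.09 0.21 0.11] F hop [-2.  -8.7  3.4] open 0.0103
```

>>> jog_arm([
  [0.05,0,-0.05,0,0,0,1],
  [0,0,0,0,0,0,0.8],
  [0,0,0,0,0,0,0.8],
  [-3,0,0,0,0,0,0.8],
  [-10,0,0,0,0,0,0.7],
])

```text
t: 19.45
tool_pos: [0.4557, 0.2228, 0.2129]
orientation: [1.382, 0.846, -0.789]
force: [0.9, 1.4, 0.2]
opening: 0.0246
```

```bash
python3 - <<'E'
from h import *
inhop()
# view pose for W-C: TCP 75 mm behind along wedge -x
a=np.radians(33.8); d=np.array([np.cos(a),np.sin(a)])
p=np.r_[np.array([.5395,-.3584])-.075*d,.16]; print(p); delta(p,downtool(33.8))
E
```

```text
t 19.45 tcp in hopper mm [ -5.96 -19.22 119.29] roterr [0.12 0.33 0.4 ] F hop [ 0.9  1.3 -0.3] open 0.0246
[ 0.47717616 -0.40012217  0.16      ]
t 19.45 delta [ 4.62 -3.33 62.29] rot [-30.47   8.41 -28.76] dist 62.6 ang 42.7 q [ 0.53 -0.6   2.21 -0.27  1.09  2.12]
```

>>> jog_arm([
  [-2,1,5,-7,2,-7,0.6],
  [-2,2,11,-14,4,-14,0.6],
  [-1,2,17,-21,6,-21,0.6],
  [1,1,23,-28,8,-27,0.6],
  [3,0,29,-30.5,8.4,-28.8,0.6],
])

```text
t: 20.08
tool_pos: [0.482, -0.0312, 0.2015]
orientation: [0.761, 1.433, -0.762]
force: [0.1, 1.2, 0.1]
opening: 0.0366
```

```bash
python3 - <<'E'
from h import *
delta([.4772,-.4001,.16],downtool(33.8))
E
```

```text
t 20.07 delta [  4.17 -21.04  30.31] rot [0.22 0.01 0.03] dist 37.1 ang 0.2 q [-0.17 -0.18  1.83 -0.    1.5   0.81]
```

>>> jog_arm([
  [4.2,-21,30.3,0.2,0,0,0.6],
  [4.2,-21,30.3,0.2,0,0,0.6],
  [4.2,-21,30.3,0.2,0,0,0.6],
  [4.2,-21,30.3,0.2,0,0,0.6],
  [4.2,-21,30.3,0.2,0,0,0.6],
])

```text
t: 20.7
tool_pos: [0.4781, -0.3416, 0.1663]
orientation: [0.764, 1.431, -0.765]
force: [0.3, 0.1, 0.7]
opening: 0.0371
```

>>> jog_arm([
  [0.7,-3.3,4.8,0,0,0,0.6],
  [0.7,-3.3,4.8,0,0,0,0.6],
  [0.7,-3.3,4.8,0,0,0,0.6],
])

```text
t: 21.08
tool_pos: [0.4775, -0.3996, 0.1591]
orientation: [0.765, 1.431, -0.765]
force: [-0.1, 0.3, 0.8]
opening: 0.0373
```

```bash
python3 - <<'E'
from h import *
c=cam("wrist","w10"); delta([.4772,-.4001,.16],downtool(33.8))
h=cv2.cvtColor(c["frame"],cv2.COLOR_RGB2HSV)
m=cv2.inRange(h,(15,80,110),(35,255,255)); m[220:]=0
m=cv2.morphologyEx(m,cv2.MORPH_CLOSE,np.ones((9,9)))
for q in quads(m):
        X=onplane(c,q,p=(0,0,.022)); b=fit2d(X[:,:2])
        print(q.round(1).tolist()); print("  rms mm",b[0]*1000,"pos",b[1].round(4),"yaw",b[2],b[3].round(1).tolist())
E
```

```text
t 21.12 delta [-0.05 -0.11  0.06] rot [ 0.05  0.08 -0.04] dist 0.1 ang 0.1 q [-0.78  0.22  1.49  0.    1.42  0.2 ]
[[270.0, 73.0], [270.0, 159.0], [241.60000610351562, 159.0], [217.60000610351562, 73.0]]
  rms mm 1.07293963369918 pos [ 0.5396 -0.3592] yaw 34.353937968649205 [[0.3, 0.5], [0.9, 0.2], [0.3, -1.1], [-1.4, 0.4]]
```

View pics/w10.png

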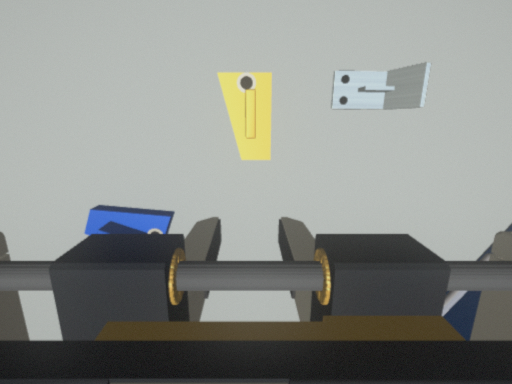

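```bash
python3 - <<'E'
from h import *
delta([.5396,-.3592,.025],downtool(34.2))
E
```

```text
t 21.12 delta [13.46  7.34  0.12] rot [-0.35  0.08 -0.03] dist 15.3 ang 0.4 q [-0.78  0.22  1.49  0.    1.42  0.2 ]
```

>>> jog_arm([
  [4,4.5,0.1,-0.4,0,0,0.6],
  [8,7.3,0.1,-0.4,0,0,0.6],
  [11.5,7.3,0.1,-0.4,0,0,0.6],
  [13.4,7.3,0.1,-0.4,0,0,0.6],
  [13.4,7.3,0.1,-0.4,0,0,0.6],
])

```text
t: 21.75
tool_pos: [0.539, -0.3583, 0.0253]
orientation: [0.758, 1.434, -0.758]
force: [-0.1, 0.1, 1.4]
opening: 0.037
```

>>> jog_arm([
  [0.05,0,0,0,0,0,1],
  [0.05,0,0,0,0,0,1],
  [0.05,0,0,0,0,0,1],
  [0.05,0,0,0,0,0,1],
])

```text
t: 22.25
tool_pos: [0.5393, -0.3589, 0.0258]
orientation: [0.758, 1.433, -0.758]
force: [-1.3, 0.2, 4.1]
opening: 0.0099
```

```bash
python3 - <<'E'
from h import *
c=cam("wrist","w11"); s=robot.read_state(); print(s["tool_pos"],s["force"],s["opening"])
h=cv2.cvtColor(c["frame"],cv2.COLOR_RGB2HSV)
m=cv2.inRange(h,(15,80,130),(35,255,255)); m[222:]=0;m[:,:150]=0;m[:,340:]=0
x=np.where(m.any(0))[0]; print(x.min(),x.max()); print([(i,int(np.argmax(m[:,i]>0))) for i in range(x.min()+3,x.max(),8)])
print(headoff(c,[(199,165.5),(284,165.5)],s["tool_pos"][2]*1000-22))
delta([.5,-.05,.24],downtool(20))
E
```

```text
[ 0.53933628 -0.35886683  0.02575792] [-1.15109341 -0.59818829  4.22087198] 0.009661975907420807
196 284
[(199, 163), (207, 163), (215, 163), (223, 163), (231, 163), (239, 194), (247, 205), (255, 163), (263, 163), (271, 163), (279, 163)]
[[ 40.60454645 -31.33401288]
 [ 40.61895311  21.69793217]]
t 22.3 delta [-21.46  14.17 -27.7 ] rot [14.29  0.09 -0.05] dist 37.8 ang 14.3 q [-0.67  0.42  1.52  0.    1.21  0.31]
```

View pics/w11.png

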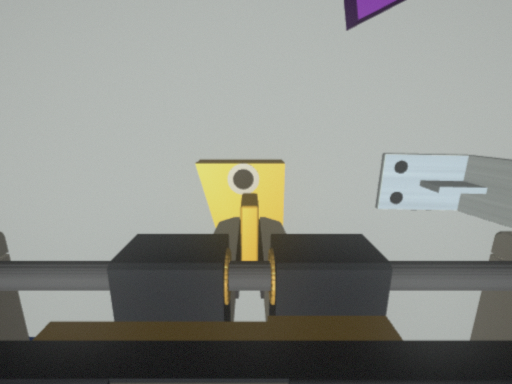

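>>> jog_arm([
  [-6,0,0,0,0,0,1],
  [-12,2,-3,0,0,0,1],
  [-17,5,-8,3,0,0,1],
  [-20,8,-13,7,0,0,1],
  [-21.5,10,-19,14,0,0,1],
])

```text
t: 22.92
tool_pos: [0.5201, -0.1675, 0.2342]
orientation: [0.947, 1.351, -0.946]
force: [1.0, -0.3, -3.1]
opening: 0.01
```

```bash
python3 - <<'E'
from h import *
s=robot.read_state(); print(s["tool_pos"],s["force"],s["opening"]);delta(hp(6,-65,110),hoptool())
E
```

```text
[ 0.52013832 -0.16751833  0.23421198] [ 0.9519666  -0.28192484 -3.11059274] 0.009960502377346336
t 22.93 delta [  2.28   7.4  -34.06] rot [17.1  -4.46 29.6 ] dist 34.9 ang 34.5 q [-0.41 -0.02  1.62 -0.    1.54  0.82]
```

>>> jog_arm([
  [-1,3,-6,4,-1,8,1],
  [-1,5,-12,8,-2,15,1],
  [-1,7,-18,12,-3,22,1],
  [-1,8,-24,15,-4,27,1],
  [-1,8,-29.5,17,-4.5,29.6,1],
])

```text
t: 23.55
tool_pos: [0.4924, 0.1382, 0.2425]
orientation: [1.39, 0.843, -0.78]
force: [0.4, -0.0, -3.5]
opening: 0.0101
```

```bash
python3 - <<'E'
from h import *
inhop();delta(hp(3.2,-66,50),hoptool())
E
```

```text
t 23.55 tcp in hopper mm [  37.24 -105.32  128.5 ] roterr [-0.04  0.01 -0.08] F hop [-1.4 -0.  -3.2] open 0.0101
t 23.55 delta [ 7.84 -3.42 -3.93] rot [-0.04  0.01 -0.08] dist 9.4 ang 0.1 q [ 0.25 -0.67  2.2  -0.11  1.1   1.8 ]
```

>>> jog_arm([
  [1,-2,-3,0,0,0,1],
  [3,-3.4,-4,0,0,0,1],
  [5.5,-3.4,-4,0,0,0,1],
  [7.6,-3.4,-4,0,0,0,1],
  [7.6,-3.4,-4,0,0,0,1],
])

```text
t: 24.18
tool_pos: [0.4975, 0.1779, 0.1564]
orientation: [1.387, 0.846, -0.785]
force: [0.0, -1.1, -3.1]
opening: 0.0099
```

```bash
python3 - <<'E'
from h import *
c=cam("wrist","w12"); inhop();delta(hp(3.2,-65.5,33),hoptool()); print(robot.read_state()["q"])
E
```

```text
t 24.23 tcp in hopper mm [  1.53 -65.77  51.61] roterr [-0.04  0.07  0.12] F hop [-0.6 -0.6 -2.6] open 0.0095
t 24.23 delta [ 1.86  0.17 -0.03] rot [-0.04  0.07  0.12] dist 1.9 ang 0.1 q [ 0.36 -0.53  2.26 -0.19  0.91  1.96]
[ 0.35608473 -0.52715574  2.26322044 -0.19491907  0.9145133   1.96292754]
```

View pics/w12.png

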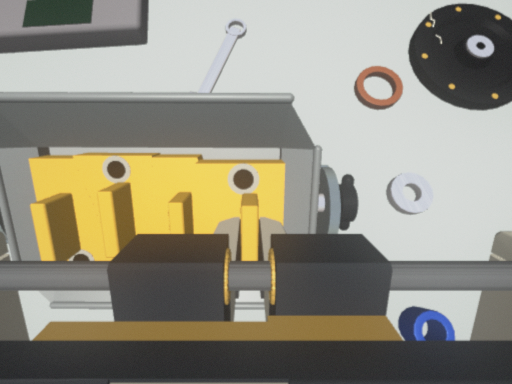

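>>> jog_arm([
  [0.8,0.1,0,0,0,0,1],
  [1.5,0.1,0,0,0,0.1,1],
  [1.8,0.1,0,0,0,0.1,1],
  [1.8,0.1,0,0,0,0.1,1],
])

```text
t: 24.72
tool_pos: [0.5078, 0.1784, 0.1426]
orientation: [1.389, 0.844, -0.783]
force: [1.0, 0.8, -2.6]
opening: 0.0098
```

```bash
python3 - <<'E'
from h import *
inhop()
E
```

```text
t 24.73 tcp in hopper mm [  2.27 -65.9   33.43] roterr [-0.04  0.08  0.05] F hop [-0.4  0.8 -2.7] open 0.0098
```

>>> jog_arm([
  [0.4,0.05,0,0,0,0,1],
  [0.7,0.05,0,0,0,0,1],
  [0.7,0.05,0,0,0,0,1],
])

```text
t: 25.1
tool_pos: [0.5119, 0.1786, 0.1369]
orientation: [1.389, 0.844, -0.783]
force: [-0.8, -0.1, -1.1]
opening: 0.01
```

```bash
python3 - <<'E'
from h import *
inhop()
E
```

```text
t 25.1 tcp in hopper mm [  2.95 -65.87  26.43] roterr [-0.04  0.08  0.04] F hop [-1.2 -0.  -0.5] open 0.01
```

Near the floor; slide left with light down-pressure.

>>> jog_arm([
  [0.1,0,0,0,0,0,1],
  [0.1,0,-0.2,0,0,0,1],
  [0.1,0,-0.35,0,0,0,1],
  [0.1,0,-0.4,0,0,0,1],
])

```text
t: 25.6
tool_pos: [0.5123, 0.1803, 0.1372]
orientation: [1.386, 0.841, -0.786]
force: [-18.3, -17.7, 16.8]
opening: 0.0094
```

```bash
python3 - <<'E'
from h import *
inhop()
E
```

```text
t 25.6 tcp in hopper mm [  3.5  -64.19  26.4 ] roterr [-0.01  0.34  0.07] F hop [ -8.1 -16.9  24.1] open 0.0094
```

>>> jog_arm([
  [-0.15,0,-0.1,0,0,0,1],
  [-0.15,0,-0.2,0,0,0,1],
  [-0.15,0,-0.2,0,0,0,1],
])

```text
t: 25.98
tool_pos: [0.5115, 0.1825, 0.1383]
orientation: [1.386, 0.841, -0.785]
force: [0.1, 0.1, -1.5]
opening: 0.0096
```

```bash
python3 - <<'E'
from h import *
inhop()
E
```

```text
t 25.98 tcp in hopper mm [  3.48 -62.    27.76] roterr [-0.    0.33  0.07] F hop [-0.6  0.1 -1.3] open 0.0096
```

>>> jog_arm([
  [0.1,0,0,0,0,0,1],
  [0.1,0,0,0,0,0,1],
  [0.1,0,-0.05,0,0,0,1],
])

```text
t: 26.35
tool_pos: [0.5119, 0.1826, 0.1372]
orientation: [1.385, 0.841, -0.786]
force: [0.7, -5.3, -1.8]
opening: 0.0096
```

```bash
python3 - <<'E'
from h import *
inhop()
E
```

```text
t 26.35 tcp in hopper mm [  3.26 -61.89  26.59] roterr [0.01 0.38 0.09] F hop [-0.6 -5.3 -1.8] open 0.0096
```

>>> jog_arm([
  [0.08,0,0.05,0,0,0,1],
  [0.12,0,0.05,0,0,0,1],
  [0.12,0,-0.05,0,0,0,1],
])

```text
t: 26.72
tool_pos: [0.5121, 0.1826, 0.1371]
orientation: [1.384, 0.84, -0.788]
force: [-19.8, -12.8, 15.9]
opening: 0.0096
```

```bash
python3 - <<'E'
from h import *
inhop()
E
```

```text
t 26.73 tcp in hopper mm [  3.37 -61.88  26.37] roterr [0.02 0.45 0.14] F hop [ -9.7 -11.9  24. ] open 0.0096
```

>>> jog_arm([
  [-0.05,0,0,0,0,0,0.8],
  [-0.05,0,0,0,0,0,0.8],
  [-3,0,0,0,0,0,0.75],
  [-9,0,3,0,0,0,0.8],
  [-12,2,1,0,0,0,0.8],
])

```text
t: 27.35
tool_pos: [0.4699, 0.1702, 0.2553]
orientation: [1.389, 0.835, -0.784]
force: [1.0, 0.8, 0.3]
opening: 0.0186
```

>>> jog_arm([
  [-2,-1,-4.5,0,0,0,0.5],
  [-2,-1,-4.5,0,0,0,0.5],
  [-2,-1,-4.5,0,0,0,0.5],
])

```text
t: 27.72
tool_pos: [0.4493, 0.2146, 0.2668]
orientation: [1.388, 0.836, -0.783]
force: [-0.4, -0.1, -0.0]
opening: 0.0436
```

```bash
python3 - <<'E'
from h import *
import pickle
c=cam("wrist","w13"); inhop(); pickle.dump(c,open("w13.pkl","wb"))
print(robot.read_state()["q"])
f=c["frame"][:,:,::-1]
cv2.imwrite("pics/w13z.png",cv2.resize(f[90:260,120:400],None,fx=2.8,fy=2.8,interpolation=cv2.INTER_CUBIC))
d=cam("scene")["frame"][:,:,::-1]
cv2.imwrite("pics/s13.png",cv2.resize(d[100:210,270:400],None,fx=5,fy=5,interpolation=cv2.INTER_CUBIC))
E
```

```text
t 27.77 tcp in hopper mm [ 14.97 -27.77 168.88] roterr [-0.14  0.47 -0.14] F hop [ 0.7 -0.4 -1. ] open 0.0453
[ 0.52147697 -0.66359795  2.15259642 -0.2584314   1.19134771  2.09106384]
```

View pics/w13z.png

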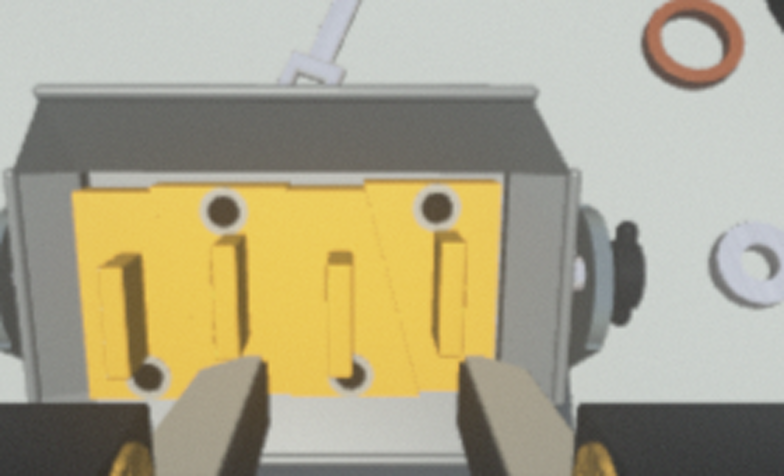

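View pics/s13.png

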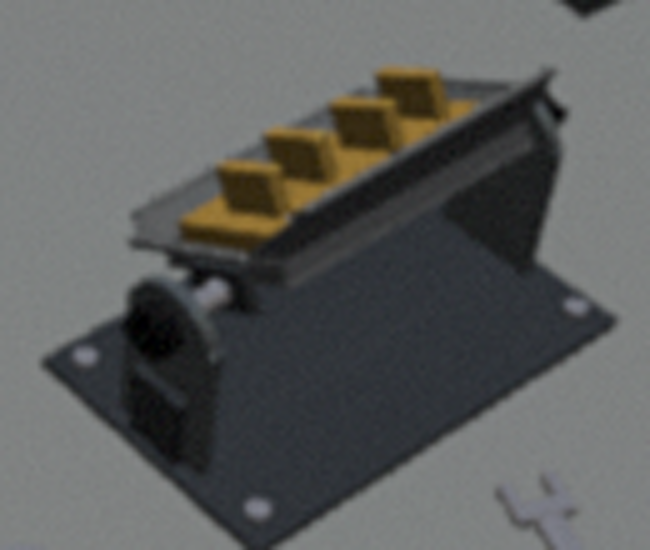

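```bash
python3 - <<'E'
from h import *
import pickle
c=pickle.load(open("w13.pkl","rb"))
Z=lambda L:np.array(L)/2.8+[120,90]-.35
print(hopplane(c,Z([(74,191),(150,190),(286,186),(364,188),(365,182),(499,183),(90,398),(418,391)]),22).round(1).tolist())
print("webs",hopplane(c,Z([(98,267),(125,267),(213,246),(238,246),(327,264),(352,264),(440,243),(465,243)]),50).round(1).tolist())
print("fold",hopplane(c,Z([(82,173),(505,174),(511,173)]),12).round(1).tolist())
f=c["frame"][:,:,::-1]
cv2.imwrite("pics/w13y.png",cv2.resize(f[130:240,130:320],None,fx=4.2,fy=4.2,interpolation=cv2.INTER_CUBIC))
c=cam("top"); cv2.imwrite("pics/t13.png",cv2.resize(c["frame"][60:280,100:420,::-1],None,fx=2.4,fy=2.4))
E
```

```text
[[42.8, 89.3, 22.0], [43.2, 58.3, 22.0], [44.7, 2.8, 22.0], [43.8, -29.0, 22.0], [46.3, -29.4, 22.0], [45.8, -84.2, 22.0], [-47.6, 90.7, 22.0], [-44.9, -52.6, 22.0]]
webs [[17.4, 72.5, 50.0], [17.3, 62.3, 50.0], [25.4, 28.4, 50.0], [25.4, 18.9, 50.0], [18.3, -14.7, 50.0], [18.3, -24.2, 50.0], [26.4, -57.6, 50.0], [26.4, -67.1, 50.0]]
fold [[49.1, 88.9, 12.0], [48.4, -88.4, 12.0], [48.8, -90.9, 12.0]]
```

View pics/w13y.png

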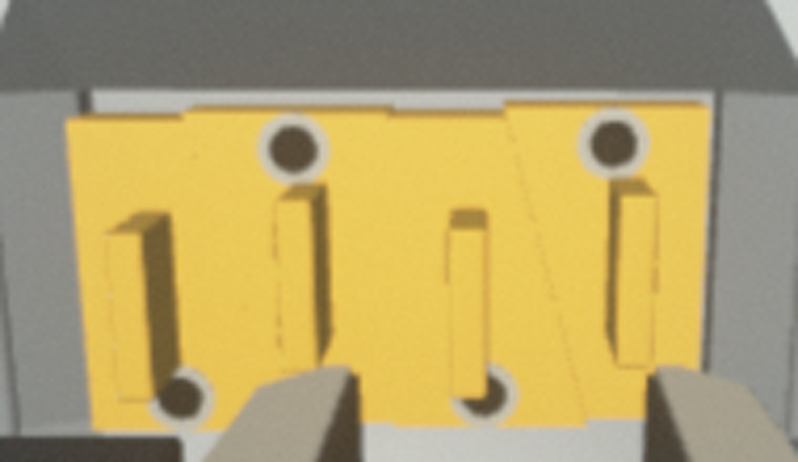

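View pics/t13.png

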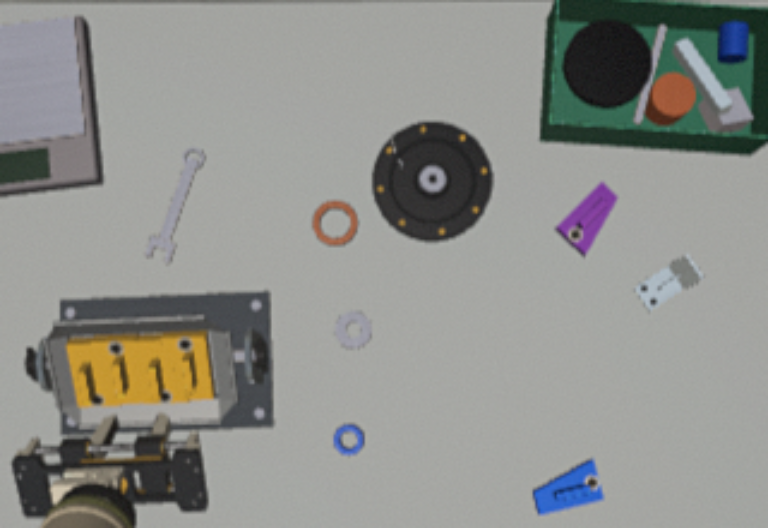

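```bash
python3 - <<'E'
from plant import ticket
print(ticket.close_job())
E
```

```text
the job is handed in; nothing more can be done
None
```

All four gold wedges are packed in the tipped hopper, webs up and alternating head to tail. I handed the job in at about 28 s of the 72 s allowed.

I first slid wedge4 about 5 mm left until it touched the left wall. I then set the other three down on the floor one after another and slid each left until it touched its neighbour. Contact forces as shown after each move stayed below about 31 N.

**Last checks that agreed:**
- **Packing:** The wrist view shows tight seams and nothing visibly raised.
- **Position:** The web spacings are about 43 to 44 mm, and the pack reaches from the left wall to about 5 mm short of the right wall.
- **Hopper and scrap:** The top edge of the back wall is still where I measured it before packing, so the tilt is unchanged. The scrap and the blue and purple look-alikes look undisturbed in the top view.

**What was not perfect:**
- **Staggered ends:** The wedge ends differ by up to about 3 mm along the slope, although all stay inside the walls.
- **Last wedge:** It stuck 2 mm short at first, so I lifted it about 1 mm, closed it up and pressed it back down.
- **Arm near its limit:** One view taken early in the job put joint 2 at its lower limit, where it read -0.892 against the stated -0.89. I moved away at once.

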